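# Feed a turning blank through the hopper flap

## Robot

A 7-joint arm with a two-finger parallel gripper is mounted at the origin on the work surface. World frame = base frame: x ahead of the robot, y to its left, z up, the work surface at z = 0. Lengths are in m, angles in rad, forces in N, time in s.
With the tool pointing down it reaches from about 0.4 to 0.85 m from the base axis. Payload 10.4 kg.
Tool frame: the origin (TCP) lies on the centre line of the jaws, within the pads' length; the fingertips stand 22 mm ahead of it and the grasp point (between the pads) lies 3 mm ahead of it; z points along the fingers, y is the direction in which the jaws open and shut (so a half turn about z gives the same grasp; the last joint's range is limited). The gripper opens to 85 mm and grips with 20 to 120 N. Pads are 22 mm wide; open, the fingers measure 114 mm over their backs; the gripper's body (76 mm by 85 mm) begins 54 mm behind the grasp point. The pads swing forward as they close: fully open they stand 13 mm farther back than shut.
Start: joints at [1.232, 0.332, -0.065, 1.46, 0.022, 1.35, -0.088], TCP at [0.194, -0.594, 0.253] pointing down, gripper open.
Joint ranges: [-2.6, 2.6], [-0.5, 2.12], [-1.47, 1.34], [0.16, 2.42], [-1.27, 4.41], [0.06, 2.06], [-2.6, 2.6]. Speed limits (rad/s): [2.22, 2.22, 2.79, 2.79, 3.14, 3.14, 3.14].

## Interface

Orientations are given as a unit quaternion [x, y, z, w].
In Python, from workcell import manip gives the robot as it stands. The module is installed in compiled form; this text tells all that it offers.
- The arm moves only by the shell command python3 -m crank 'ROWS' [FORCE]. ROWS is JSON, a list of rows, each a list of 3 entries, a list of its own where there are three numbers: the opening, from -1 (shut) to 1 (fully open), then the shift along the tool's x, y, z normalised to -1 to 1, where 1 is 80 mm, then the turn, a rotation vector about the tool's x, y, z normalised to -1 to 1, where 1 is pi/4 rad. In form: [[jaw, [tx, ty, tz], [ax, ay, az]], ...]. A call has exactly 5 rows; each row shifts and turns the commanded pose from where the row before left it, along the tool's axes as they then stand; what a row does not reach is not made up. A row lasts 1/10 s, in which the tool goes at most 50 mm and 8.59 degrees, less where a joint would pass 70% of its speed; a pose out of reach is approached as far as the arm can. A call with a number of a shift or a turn outside -1 to 1 is refused whole. A call with a gripper value outside its range is refused whole. The fingers move at their own pace and stop on an object; FORCE is the grip in N (left out, the last holds). Time passes only in rows, so rows that do not move let the fingers close, or fill a call up. It gives the time, the measured TCP pose, the force and the opening at its end, in the units of the state.
- manip.get_obs(): the state, without advancing time (a new reading comes with each control period).
- manip.camera(name): name is "scene" or "side" or "wrist"; returns the picture (384x512x3 uint8, blue, green, red); there is no depth.
- manip.camera_info(name): a dict with "K" (3x3 intrinsics, pixels), "camera_from_world" (4x4, takes a point from world to camera coordinates); the wrist camera has in their place "mount" (4x4, takes a point from camera to tool coordinates, whose origin is the TCP and whose axes are the flange's). Camera axes: x right, y down, z forward; pixel columns grow to the right and rows downward; lengths in m; the calibration is good to about 2 mm. A picture is of the moment at which its call begins: read the wrist's pose just before it. camera_info takes no time and is no camera call.
- manip.hand_in(): hands the job in, once; it reports no verdict.
The state is a dict: "clock": time; "joint_pos": joint angles; "joint_velocities": joint speeds; "tau": joint torques, N m; "position": TCP position; "ee_rot": TCP orientation; "ft_force": force on the tool from outside, world axes, zero at the start; "torque": the same for the moment, N m; "grip_width": opening from 0.0 (shut) to 1.0 (fully open).
Only numpy, scipy, OpenCV 4.12 (cv2) and the standard library are available. Lean on these libraries where they do the work, as an engineer would, in place of code of your own. Each camera call takes 0.05 s, during which the arm holds its last target.

## Task

With the outside of the fingers only, push the square wooden blank sideways across the feed table until it lies along the fence, then push it endways under the hanging flap until it drops into the hopper, and draw the fingers back so that the flap hangs shut. Slide the blank lying on the table: do not pinch it, lift it or press it hard, and leave the drawer knob, the glue bottle and the gouge where they are.

Things in the scene. Friction and masses are not known exactly. Their poses are not given: they have to be found in the camera images.
- feeder: Fixed feeder on the bench: raised feed table leading through a flap into an open-topped hopper. Origin on the bench below the middle of the flap opening. x = feed direction, through the flap, away from the robot (yaw up to 0.25 rad either way); y left. Every mm value in these notes is in this frame. Beside the opening, y = -170 to -30, a panel closes the way (x 0 to 6, top z = 186).
- opening (a point): Middle of the flap opening on the feed table's surface (0, 0, 120); axes as the feeder's. The opening spans y = -30 to +30, z = 120 to 176; a hinge rod 8 thick crosses over it at z = 180. The flat grey feed table spans x = -210 to +34 and y = -170 to +45, top z = 120; rear and right edges open. Past its far end a free-turning roller (x = 36 to 52, top flush), then the drop into the hopper.
- fence (a point): Point on the fence's face, half-way along, at the feed table's surface (-105, 30, 120); axes as the feeder's. The fence is a straight bar along the left side of the feed table, face at y = +30, from x = -210 to the flap, top z = 145; its face is in line with the left edge of the opening.
- hopper_floor (a point): Middle of the hopper's inner floor (105, -62.5, 6); axes as the feeder's. Inside, the hopper spans x = 6 to 204, y = -164 to +39; side walls up to z = 150, back wall to z = 133.
- flap (a joint): Angle of the aluminium flap: 0 hanging shut; grows as its lower edge is pushed away from the robot into the hopper, to 1.5. A plate 54 mm wide, 3 mm thick, 30 g, hung freely from the rod, lower edge 3.5 mm above the feed table; it cannot swing towards the robot and shuts by its own weight. A blank sliding under it lifts it to about 1.0.
- flap_edge (a point): Middle of the flap's lower edge, 56.5 mm from the hinge rod's axis; it moves with the flap.
- blank_center (a point): Centre of the loose wooden blank: square bar 90 mm long (own x), 30 wide, 30 high, 60 to 100 g, lying on the feed table right of the fence, up to 0.35 rad askew to the feed direction. Along the fence its centre is at feeder y = +15. It overbalances on the roller and falls into the hopper once its rear end reaches the flap line (x = 0), so the fingertips must follow it in under the rod (fingers leaning forward some 0.2 to 0.5 rad).
- knob: Bystander: loose turned dark wooden drawer knob, 34 mm wide, 36 mm high, standing on the feed table close to the panel, right of the opening. Origin at the middle of its underside.
- glue: Bystander: loose white glue bottle, 52 mm wide, 120 mm high, standing on the bench left of the feeder. Origin at the middle of its underside.
- gouge: Bystander: loose turning gouge, 285 mm long, 28 mm thick, lying on the bench right of the feeder along its own x, wooden handle towards -x. Origin on its underside, at the handle's blade end.
There are look-alikes about, which are no part of the job. Of the things like the part that bears blank_center, leave any that is purple, red or turquoise; of the rest the smaller one is meant.

How it is judged:
By the outcome, as a careful person would: the job done as asked, in the order asked, and still so for the second after the job is handed in, with the robot touching nothing.
It also fails if it takes over 51 s, if anything falls off the work surface, if the arm or the gripper's body presses on something with over 40 N, if the wrist force passes 120 N, or if a joint passes its speed limit or range.

## Working session

There is one attempt and no reset: what is moved stays moved. The work goes in short steps, Python scripts to look and compute and a shell command to move; the robot and the scene stay as the last step left them, time stands still between calls to the robot, and variables do not carry over. Pictures are saved under pics/ and viewed, and the job is handed in when it is done.

```bash
mkdir -p pics; ls; python3 - <<'E'
from workcell import manip
import cv2,numpy as np
np.set_printoptions(precision=4,suppress=True)
o=manip.get_obs()
for k,v in o.items(): print(k,np.round(v,4))
for n in ["scene","side","wrist"]:
    i=manip.camera_info(n); print(n,i)
    cv2.imwrite(f"pics/{n}0.png",manip.camera(n))
E
```

```text
pics
clock 0.0
joint_pos [ 1.2324  0.3328 -0.0647  1.461   0.0216  1.3499 -0.0885]
joint_velocities [ 0.0009 -0.0013 -0.0001  0.0002 -0.0004 -0.0004  0.0006]
tau [  0.0005 -62.5447   0.0492 -39.1594   0.0161   0.01     0.0001]
position [ 0.194  -0.5938  0.2525]
ee_rot [ 0.9876  0.1573 -0.0001 -0.0007]
ft_force [ 0.6051  1.0667 -0.5224]
torque [ 0.0471 -0.0599 -0.0016]
grip_width 0.9989
scene {'K': array([[369.4896,   0.    , 258.2183],
       [  0.    , 369.4896, 189.9903],
       [  0.    ,   0.    ,   1.    ]]), 'camera_from_world': array([[-0.0707,  0.9974,  0.0153,  0.0432],
       [ 0.69  ,  0.06  , -0.7213, -0.3061],
       [-0.7203, -0.0404, -0.6925,  1.3003],
       [ 0.    ,  0.    ,  0.    ,  1.    ]])}
side {'K': array([[366.3452,   0.    , 257.8363],
       [  0.    , 366.3452, 195.621 ],
       [  0.    ,   0.    ,   1.    ]]), 'camera_from_world': array([[ 0.9485, -0.3167, -0.005 , -0.5366],
       [-0.2396, -0.707 , -0.6653,  0.2295],
       [ 0.2072,  0.6323, -0.7465,  0.8224],
       [ 0.    ,  0.    ,  0.    ,  1.    ]])}
wrist {'K': array([[327.5908,   0.    , 255.3849],
       [  0.    , 327.5908, 194.8763],
       [  0.    ,   0.    ,   1.    ]]), 'mount': array([[-0.0006, -0.9637, -0.2671,  0.0678],
       [ 1.    , -0.0005, -0.0003, -0.0004],
       [ 0.0001, -0.2671,  0.9637, -0.1195],
       [ 0.    ,  0.    ,  0.    ,  1.    ]])}
```

View pics/scene0.png

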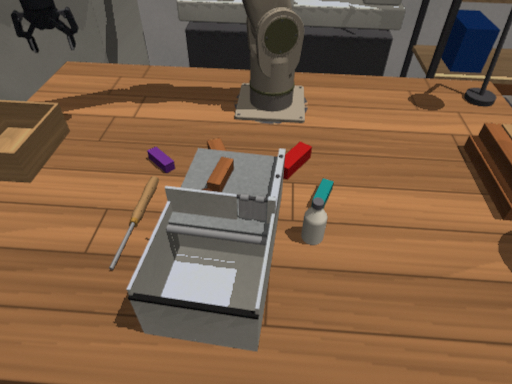

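View pics/side0.png

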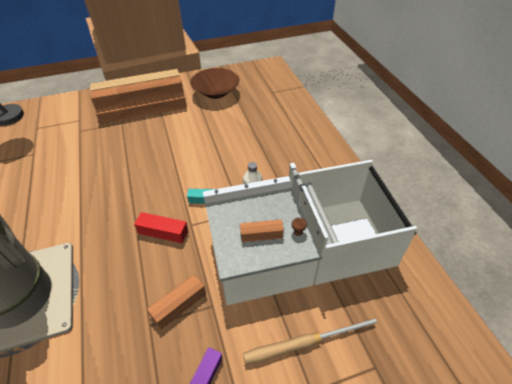

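View pics/wrist0.png

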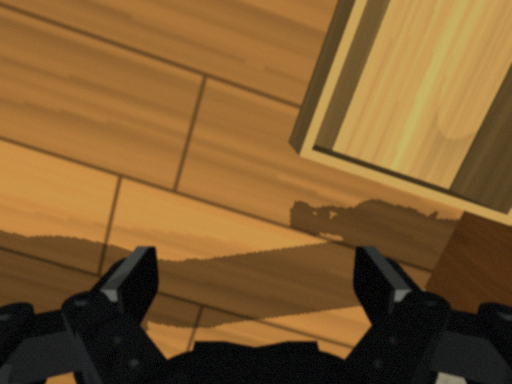

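The scene picture shows the feeder around (230,230) and an orange blank on its table at (221,174). A larger orange look-alike lies on the bench, with purple, red and turquoise ones around. I'll enlarge the views to measure.

```bash
python3 - <<'E'
import cv2
a=cv2.imread("pics/scene0.png")[130:280,140:340]; cv2.imwrite("pics/sc1.png",cv2.resize(a,None,fx=4,fy=4,interpolation=cv2.INTER_CUBIC))
a=cv2.imread("pics/side0.png")[155:305,195:395]; cv2.imwrite("pics/sd1.png",cv2.resize(a,None,fx=4,fy=4,interpolation=cv2.INTER_CUBIC))
E
```

```text
(no output)
```

View pics/sc1.png

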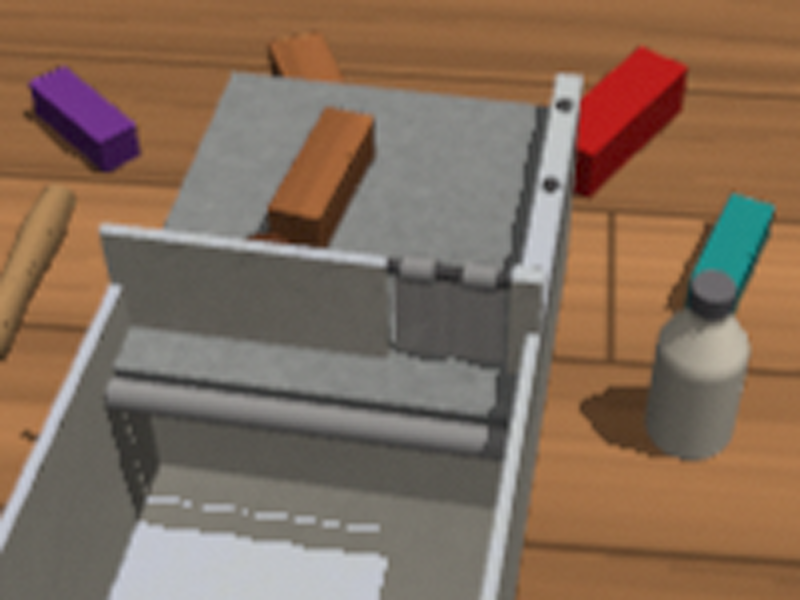

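View pics/sd1.png

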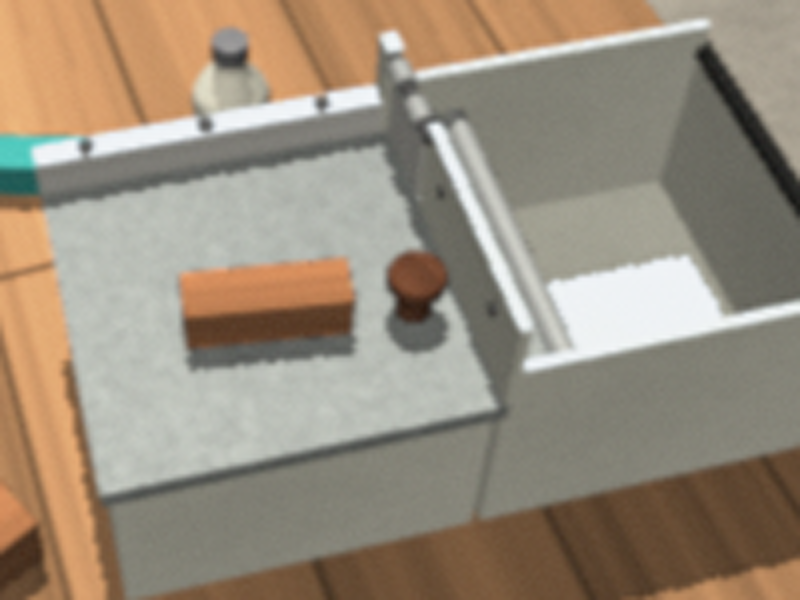

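```bash
cat > h.py <<'E'
import numpy as np, cv2
from workcell import manip
np.set_printoptions(precision=4,suppress=True)
def proj(n,P):
    i=manip.camera_info(n); T=i["camera_from_world"]; p=np.atleast_2d(P)@T[:3,:3].T+T[:3,3]
    q=p@i["K"].T; return q[:,:2]/q[:,2:]
def ray(n,uv,z):
    i=manip.camera_info(n); T=i["camera_from_world"]; R=T[:3,:3]; c=-R.T@T[:3,3]
    d=R.T@np.linalg.solve(i["K"],[uv[0],uv[1],1]); return c+d*(z-c[2])/d[2]
def f2w(p,f):
    p=np.atleast_2d(p)/1000.; c,s=np.cos(f[2]),np.sin(f[2])
    return np.c_[f[0]+c*p[:,0]-s*p[:,1], f[1]+s*p[:,0]+c*p[:,1], p[:,2]]
def w2f(P,f):
    P=np.atleast_2d(P); c,s=np.cos(f[2]),np.sin(f[2]); d=P[:,:2]-f[:2]
    return np.c_[c*d[:,0]+s*d[:,1], -s*d[:,0]+c*d[:,1], P[:,2]]*1000
E
python3 - <<'E'
from h import *
from scipy.optimize import least_squares
un=lambda u,o:(np.array(u)+.5)/4-.5+np.array(o)
sd=[((-210,-170,120),(105,497)),((0,-170,120),(500,410)),((-210,30,145),(42,168)),((-210,30,120),(47,203)),((0,-170,186),(520,335)),((3,-30,186),(432,125))]
sc=[((-210,-170,120),(232,73)),((3,-170,186),(103,228)),((-210,30,145),(556,78)),((3,-30,186),(388,262))]
oS=(195,155);oC=(140,130)
A=np.array([a for a,_ in sd],float);B=np.array([a for a,_ in sc],float)
a=np.array([un(u,oS) for _,u in sd]);b=np.array([un(u,oC) for _,u in sc])
r=lambda f:np.r_[(proj("side",f2w(A,f))-a).ravel(),(proj("scene",f2w(B,f))-b).ravel()]
s=least_squares(r,[.6,0,0],loss="soft_l1");print(s.x);print(r(s.x).reshape(-1,2))
f=s.x;np.save("f.npy",f)
for n,o,us in [("side",oS,[(180,272),(348,258),(353,295),(187,318)]),("scene",oC,[(330,107),(375,122),(320,218),(270,210)])]:
    P=np.array([ray(n,un(u,o),.15) for u in us]); print(n,P.mean(0)); F=w2f(P,f);print(F,F.mean(0))
print("knob",w2f(ray("side",un((415,318),oS),.12),f), w2f(ray("side",un((417,275),oS),.156),f))
print("edge",w2f(ray("side",un((105,497),oS),.12),f))
E
```

```text
[ 0.6555 -0.0126 -0.0812]
[[-1.1999 -0.2506]
 [ 1.2224 -0.7075]
 [-1.5172 -0.456 ]
 [-1.5188 -2.0279]
 [ 0.4757 -0.622 ]
 [ 0.6393 -0.0795]
 [-0.1963 -0.0978]
 [-0.9284  0.0621]
 [-0.1658 -0.977 ]
 [-1.054   0.0403]]
side [ 0.5442 -0.0908  0.15  ]
[[-147.0606  -67.239   150.    ]
 [ -58.6136  -79.7258  150.    ]
 [ -62.9321 -103.7551  150.    ]
 [-149.7086  -97.1693  150.    ]] [-104.5787  -86.9723  150.    ]
scene [ 0.5456 -0.0889  0.15  ]
[[-150.9051  -92.7406  150.    ]
 [-142.0482  -64.8367  150.    ]
 [ -59.3706  -77.4199  150.    ]
 [ -61.0047 -104.731   150.    ]] [-103.3321  -84.9321  150.    ]
knob [[ -27.2925 -105.5157  120.    ]] [[ -28.5202 -103.6413  156.    ]]
edge [[-207.8113 -171.1085  120.    ]]
```

The feeder fit is consistent, with residuals around 1 px. The blank is at feeder (-104,-86), about 0.12 rad askew, and the knob is at (-28,-104). Next I'll write a helper that turns a target into remaining tool-axis shifts.

```bash
cat >> h.py <<'E'
from scipy.spatial.transform import Rotation as Rn
def target(tip,lean,f):
    """TCP pose with closed-finger tip at feeder mm point, tool x along feed, leaning forward"""
    c,s=np.cos(f[2]),np.sin(f[2]); ex=np.array([c,s,0]); ez=np.array([0,0,1.])
    z=np.sin(lean)*ex-np.cos(lean)*ez; x=np.cos(lean)*ex+np.sin(lean)*ez; y=np.cross(z,x)
    return f2w(tip,f)[0]-0.022*z, Rn.from_matrix(np.c_[x,y,z])
def go(tip,lean=0.):
    f=np.load("f.npy"); o=manip.get_obs(); p=np.array(o["position"]);R=Rn.from_quat(o["ee_rot"])
    pt,Rt=target(tip,lean,f)
    print("t",round(float(o["clock"]),2),"p",p,"->",pt,"F",np.array(o["ft_force"]),"w",round(float(o["grip_width"]),3))
    print("tip now feeder",w2f(p+.022*R.as_matrix()[:,2],f)[0], "joints",np.array(o["joint_pos"]))
    print("shift/80 in current axes",R.inv().apply(pt-p)/.08,"in target axes",Rt.inv().apply(pt-p)/.08,"turn/(pi/4)",(R.inv()*Rt).as_rotvec()/(np.pi/4))
E
python3 -c "
from h import *
go((-106,-142,230))"
```

```text
t 0.15 p [ 0.194  -0.5939  0.2527] -> [ 0.5383 -0.1456  0.252 ] F [-0.3486 -0.9675 -0.0832] w 1.0
tip now feeder [-412.814  -616.7074  230.7086] joints [ 1.2324  0.3327 -0.0647  1.4607  0.0216  1.3499 -0.0885]
shift/80 in current axes [ 5.8308 -3.9903  0.0129] in target axes [ 3.8351 -5.9341  0.0089] turn/(pi/4) [-0.0013  0.0003  0.5054]
```

```bash
python3 -m crank '[[-1,[0.3,-0.2,0],[0,0,0.127]],[-1,[0.3,-0.2,0],[0,0,0.127]],[-1,[0.3,-0.3,0],[0,0,0.127]],[-1,[0.3,-0.4,0],[0,0,0.124]],[-1,[0.3,-0.45,0],[0,0,0]]]' 20; python3 -c "
from h import *
go((-106,-142,230))"
```

```text
clock: 0.65
position: [0.3035, -0.4566, 0.253]
ee_rot: [0.999, -0.043, -0.0, -0.0]
ft_force: [0.9, -0.6, -0.2]
grip_width: 0.145
t 0.65 p [ 0.3035 -0.4566  0.253 ] -> [ 0.5383 -0.1456  0.252 ] F [ 0.9049 -0.6011 -0.1885] w 0.145
tip now feeder [-314.8402 -471.0718  231.0384] joints [ 1.011   0.1692 -0.1238  1.6625  0.0218  1.3116 -0.773 ]
shift/80 in current axes [ 2.5923 -4.1248  0.0119] in target axes [ 2.6104 -4.1134  0.013 ] turn/(pi/4) [-0.      0.0006 -0.0056]
```

```bash
python3 -m crank '[[-1,[0.3,-0.5,0],[0,0,0]],[-1,[0.3,-0.5,0],[0,0,0]],[-1,[0.3,-0.5,0],[0,0,0]],[-1,[0.3,-0.5,0],[0,0,0]],[-1,[0.3,-0.5,0],[0,0,0]]]'; python3 -m crank '[[-1,[0.3,-0.5,0],[0,0,0]],[-1,[0.3,-0.4,0],[0,0,0]],[-1,[0.2,-0.3,0],[0,0,0]],[-1,[0,0,0],[0,0,0]],[-1,[0,0,0],[0,0,0]]]'; python3 -c "
from h import *
go((-106,-142,230))"
```

```text
clock: 1.15
position: [0.4397, -0.2663, 0.2533]
ee_rot: [0.999, -0.04, -0.0, 0.0]
ft_force: [0.6, -1.0, -0.2]
grip_width: -0.002
clock: 1.65
position: [0.5106, -0.1773, 0.253]
ee_rot: [0.999, -0.04, -0.0, -0.0]
ft_force: [-0.8, -0.8, 0.1]
grip_width: -0.006
t 1.65 p [ 0.5106 -0.1773  0.253 ] -> [ 0.5383 -0.1456  0.252 ] F [-0.7841 -0.8233  0.0732] w -0.006
tip now feeder [-131.0813 -175.8405  230.9771] joints [ 0.6127  0.1734 -0.4056  1.6684  0.0705  1.3149 -1.4558]
shift/80 in current axes [ 0.314  -0.4225  0.012 ] in target axes [ 0.3133 -0.423   0.0122] turn/(pi/4) [-0.      0.0009  0.0019]
```

```bash
python3 -m crank '[[-1,[0.31,-0.42,0],[0,0,0]],[-1,[0,0,0],[0,0,0]],[-1,[0,0,0.4],[0,0,0]],[-1,[0,0,0],[0,0,0]],[-1,[0,0,0],[0,0,0]]]'; python3 - <<'E'
from h import *
go((-106,-142,127))
for n in ["wrist","side"]: cv2.imwrite(f"pics/{n}2.png",manip.camera(n))
E
```

```text
clock: 2.15
position: [0.5373, -0.1471, 0.2214]
ee_rot: [0.999, -0.041, -0.001, 0.0]
ft_force: [-0.2, -0.3, 0.2]
grip_width: 0.0
t 2.15 p [ 0.5373 -0.1471  0.2214] -> [ 0.5383 -0.1456  0.149 ] F [-0.1632 -0.295   0.1884] w 0.0
tip now feeder [-106.9424 -143.6577  199.3966] joints [ 0.5574  0.2348 -0.4295  1.6686  0.1021  1.2617 -1.5461]
shift/80 in current axes [ 0.0126 -0.0208  0.9049] in target axes [ 0.0114 -0.0207  0.905 ] turn/(pi/4) [ 0.0002  0.0017 -0.0016]
```

View pics/wrist2.png

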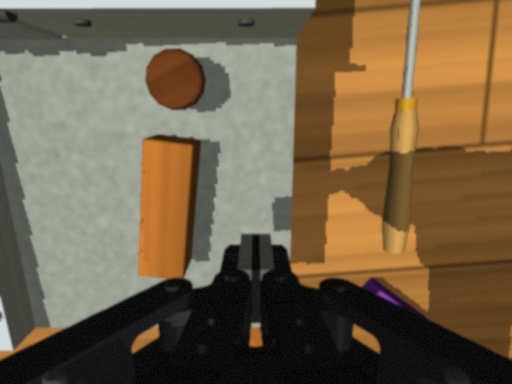

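View pics/side2.png

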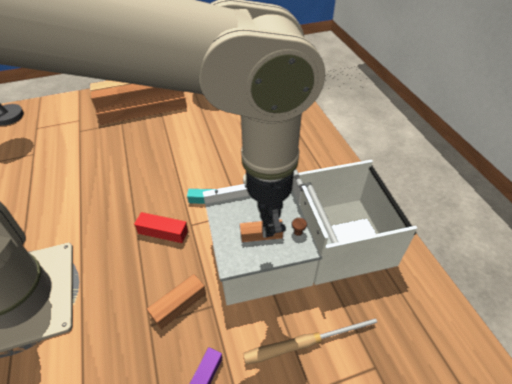

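The wrist view shows the blank at (140–195,137–277), the knob at (175,80) and the shut fingertips at (256,240), right of the blank. I'll cross-check by wrist projection.

```bash
cat >> h.py <<'E'
def wray(uv,z,p,R):
    i=manip.camera_info("wrist"); M=i["mount"]; c=p+R.apply(M[:3,3]); d=R.apply(M[:3,:3]@np.linalg.solve(i["K"],[uv[0],uv[1],1.])); return c+d*(z-c[2])/d[2]
E
python3 - <<'E'
from h import *
f=np.load("f.npy");o=manip.get_obs();p=np.array(o["position"]);R=Rn.from_quat(o["ee_rot"])
for u in [(143,139),(194,140),(185,277),(138,274)]: print("bl",w2f(wray(u,.15,p,R),f))
print("knob",w2f(wray((175,80),.156,p,R),f)); print("panel corner",w2f(wray((315,9),.186,p,R),f),"table edge",w2f(wray((294,200),.12,p,R),f),"fence base",w2f(wray((20,200),.145,p,R),f))
print("tip",w2f(wray((256,240),o["position"][2]-.022,p,R),f),[w2f(wray((u,262),o["position"][2]-.012,p,R),f)[0,1] for u in (222,290)])
E
```

```text
bl [[-57.7943 -77.5194 150.    ]]
bl [[ -58.4125 -107.1299  150.    ]]
bl [[-147.2129  -96.6985  150.    ]]
bl [[-144.9839  -66.1849  150.    ]]
knob [[-25.7978 -99.667  156.    ]]
panel corner [[   0.7893 -168.405   186.    ]] table edge [[-103.655 -170.081  120.   ]] fence base [[-96.0739   4.7974 145.    ]]
tip [[ -99.435  -143.0484  200.6155]] [np.float64(-128.00425001415354), np.float64(-158.03864573688395)]
```

```bash
python3 -m crank '[[-1,[0.03,0,0.3],[0,0,0]],[-1,[0,0,0.3],[0,0,0]],[-1,[0,0,0.27],[0,0,0]],[-1,[0,0,0],[0,0,0]],[-1,[0,0,0],[0,0,0]]]'; python3 - <<'E'
from h import *
go((-104,-14,127))
E
```

```text
clock: 2.75
position: [0.5409, -0.1466, 0.153]
ee_rot: [0.999, -0.041, 0.001, 0.0]
ft_force: [0.6, -0.4, 0.0]
grip_width: 0.004
t 2.75 p [ 0.5409 -0.1466  0.153 ] -> [ 0.5507 -0.0182  0.149 ] F [ 0.5859 -0.3953  0.0382] w 0.004
tip now feeder [-103.3138 -142.8313  131.0263] joints [ 0.5459  0.3009 -0.4247  1.7408  0.1358  1.1277 -1.5722]
shift/80 in current axes [-0.0085 -1.6103  0.0499] in target axes [-0.0083 -1.6103  0.0503] turn/(pi/4) [ 0.0004 -0.0013 -0.0001]
```

```bash
python3 -m crank '[[-1,[0,-0.1,0.02],[0,0,0]],[-1,[0,-0.1,0.02],[0,0,0]],[-1,[0,-0.07,0],[0,0,0]],[-1,[0,-0.07,0],[0,0,0]],[-1,[0,-0.07,0],[0,0,0]]]'; python3 -m crank '[[-1,[0,-0.08,0],[0,0,0]],[-1,[0,-0.08,0],[0,0,0]],[-1,[0,-0.08,0],[0,0,0]],[-1,[0,-0.08,0],[0,0,0]],[-1,[0,-0.08,0],[0,0,0]]]'; python3 - <<'E'
from h import *
go((-104,-14,127))
for n in ["wrist"]: cv2.imwrite(f"pics/{n}3.png",manip.camera(n))
E
```

```text
clock: 3.25
position: [0.5434, -0.1133, 0.1489]
ee_rot: [0.999, -0.04, 0.0, 0.0]
ft_force: [0.0, -1.8, 1.9]
grip_width: 0.005
clock: 3.75
position: [0.5457, -0.0812, 0.1485]
ee_rot: [0.999, -0.04, -0.0, 0.0]
ft_force: [-0.2, -1.4, 1.4]
grip_width: -0.0
t 3.75 p [ 0.5457 -0.0812  0.1485] -> [ 0.5507 -0.0182  0.149 ] F [-0.2255 -1.4433  1.3872] w -0.0
tip now feeder [-103.8481  -77.2     126.4891] joints [ 0.4627  0.2932 -0.4617  1.7652  0.1439  1.1166 -1.6969]
shift/80 in current axes [-0.0017 -0.79   -0.0065] in target axes [-0.0019 -0.79   -0.0064] turn/(pi/4) [0.0001 0.0001 0.0004]
```

View pics/wrist3.png

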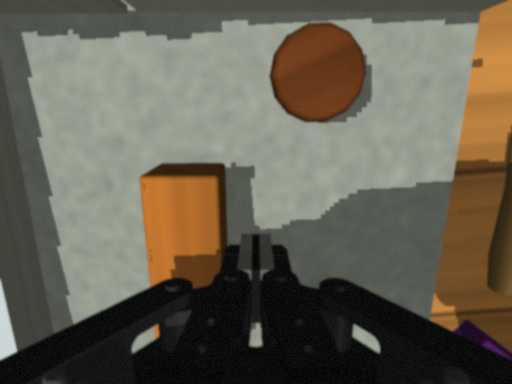

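The blank is moving left with the fingers at (142–225,175), nearly square, and the knob at (318,72) is untouched. I'll measure it before pushing on.

```bash
python3 - <<'E'
from h import *
f=np.load("f.npy");o=manip.get_obs();p=np.array(o["position"]);R=Rn.from_quat(o["ee_rot"])
for u in [(142,181),(224,175),(152,285),(222,265),(318,72)]: print(w2f(wray(u,.15 if u[0]<300 else .156,p,R),f))
E
python3 -m crank '[[-1,[0,-0.08,-0.01],[0,0,0]],[-1,[0,-0.08,0],[0,0,0]],[-1,[0,-0.08,0],[0,0,0]],[-1,[0,-0.08,0],[0,0,0]],[-1,[0,-0.06,0],[0,0,0]]]'; python3 - <<'E'
from h import *
go((-104,-14,127))
f=np.load("f.npy");o=manip.get_obs();p=np.array(o["position"]);R=Rn.from_quat(o["ee_rot"])
for n in ["wrist","scene"]: cv2.imwrite(f"pics/{n}4.png",manip.camera(n))
E
```

```text
[[-63.7219 -33.3297 150.    ]]
[[-61.4203 -63.7    150.    ]]
[[-106.9119  -33.4326  150.    ]]
[[-97.9368 -62.0106 150.    ]]
[[-26.3135 -95.3347 156.    ]]
clock: 4.3
position: [0.5481, -0.0505, 0.1493]
ee_rot: [0.999, -0.04, -0.0, -0.0]
ft_force: [-0.4, -0.2, -1.2]
grip_width: 0.004
t 4.3 p [ 0.5481 -0.0505  0.1493] -> [ 0.5507 -0.0182  0.149 ] F [-0.4276 -0.2177 -1.2317] w 0.004
tip now feeder [-103.8991  -46.4524  127.2615] joints [ 0.4223  0.2922 -0.4791  1.7669  0.1481  1.1182 -1.7555]
shift/80 in current axes [-0.001  -0.4057  0.0033] in target axes [-0.0013 -0.4057  0.0033] turn/(pi/4) [-0.0001  0.0001  0.001 ]
```

View pics/wrist4.png

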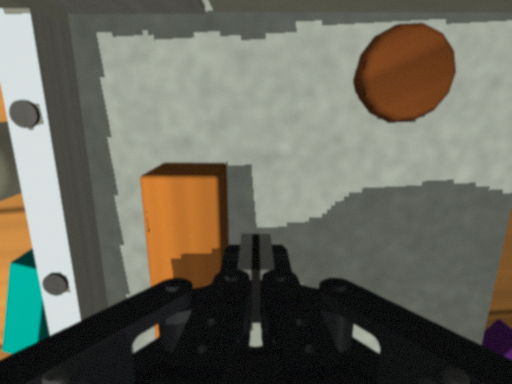

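View pics/scene4.png

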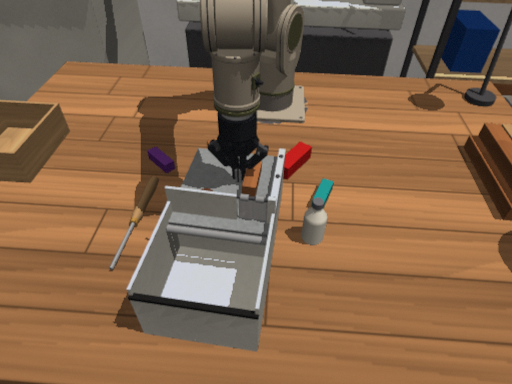

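The blank keeps station at (142–227,175) beside the fingers, and the fence's white top runs from (35,10) to (82,320). I'll check the fence yaw and where the blank's left edge is.

```bash
python3 - <<'E'
from h import *
f=np.load("f.npy");o=manip.get_obs();p=np.array(o["position"]);R=Rn.from_quat(o["ee_rot"])
for u in [(35,15),(81,320)]: print("fence",w2f(wray(u,.145,p,R),f))
for u in [(141,181),(227,175),(152,285)]: print("bl",w2f(wray(u,.15,p,R),f))
print("knob",w2f(wray((405,72),.156,p,R),f))
E
```

```text
fence [[ -7.1688  29.4315 145.    ]]
fence [[-127.667    30.7889  145.    ]]
bl [[-63.9231  -3.0982 150.    ]]
bl [[-61.6083 -35.1376 150.    ]]
bl [[-107.3816   -3.5706  150.    ]]
knob [[-26.2521 -94.0118 156.    ]]
```

```bash
python3 -m crank '[[-1,[0,-0.08,0],[0,0,0]],[-1,[0,-0.08,0],[0,0,0]],[-1,[0,-0.06,0],[0,0,0]],[-1,[0,-0.05,0],[0,0,0]],[-1,[0,-0.04,0],[0,0,0]]]'; python3 -m crank '[[-1,[0,-0.02,0],[0,0,0]],[-1,[0,-0.02,0],[0,0,0]],[-1,[0,-0.02,0],[0,0,0]],[-1,[0,0,0],[0,0,0]],[-1,[0,0,0],[0,0,0]]]';python3 - <<'E'
from h import *
go((-104,-14,127))
for n in ["wrist"]: cv2.imwrite(f"pics/{n}5.png",manip.camera(n))
E
```

```text
clock: 4.9
position: [0.5502, -0.0262, 0.1493]
ee_rot: [0.999, -0.04, 0.0, 0.0]
ft_force: [-0.2, -1.3, 0.2]
grip_width: 0.002
clock: 5.4
position: [0.5505, -0.0217, 0.1493]
ee_rot: [0.999, -0.04, -0.0, -0.0]
ft_force: [-0.4, -0.4, -0.1]
grip_width: -0.002
t 5.4 p [ 0.5505 -0.0217  0.1493] -> [ 0.5507 -0.0182  0.149 ] F [-0.4289 -0.3782 -0.1083] w -0.002
tip now feeder [-103.8593  -17.5703  127.2786] joints [ 0.3827  0.2955 -0.4945  1.765   0.154   1.1195 -1.8126]
shift/80 in current axes [-0.0017 -0.0447  0.0035] in target axes [-0.0018 -0.0447  0.0035] turn/(pi/4) [-0.0002  0.      0.0005]
```

View pics/wrist5.png

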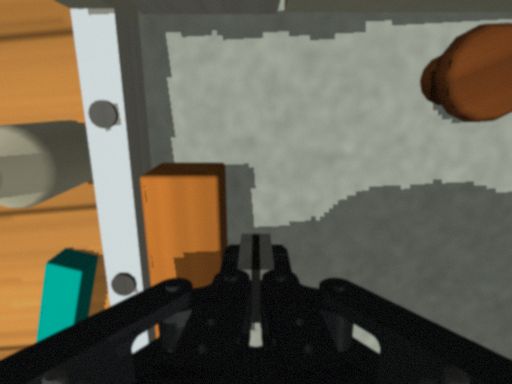

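The blank's left edge (142,181) is now about 3–4 mm short of the fence, with little force showing. I'll press on gently.

```bash
python3 -m crank '[[-1,[0,-0.02,0],[0,0,0]],[-1,[0,-0.02,0],[0,0,0]],[-1,[0,-0.01,0],[0,0,0]],[-1,[0,-0.01,0],[0,0,0]],[-1,[0,0,0],[0,0,0]]]';python3 - <<'E'
from h import *
go((-104,-14,127))
for n in ["wrist"]: cv2.imwrite(f"pics/{n}6.png",manip.camera(n))
E
```

```text
clock: 5.95
position: [0.5509, -0.017, 0.1493]
ee_rot: [0.999, -0.04, -0.0, 0.0]
ft_force: [0.2, -0.5, 0.5]
grip_width: 0.0
t 5.95 p [ 0.5509 -0.017   0.1493] -> [ 0.5507 -0.0182  0.149 ] F [ 0.1658 -0.4909  0.4603] w 0.0
tip now feeder [-103.8992  -12.8354  127.2623] joints [ 0.3759  0.2963 -0.4969  1.7644  0.1554  1.1199 -1.8223]
shift/80 in current axes [-0.0013  0.0146  0.0033] in target axes [-0.0013  0.0146  0.0033] turn/(pi/4) [0.0002 0.0001 0.0005]
```

View pics/wrist6.png

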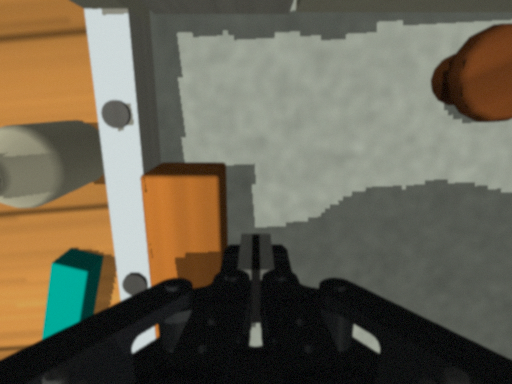

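```bash
python3 -m crank '[[-1,[0,-0.01,0],[0,0,0]],[-1,[0,-0.01,0],[0,0,0]],[-1,[0,-0.01,0],[0,0,0]],[-1,[0,0,0],[0,0,0]],[-1,[0,0,0],[0,0,0]]]'
python3 -m crank '[[-1,[0,-0.01,0],[0,0,0]],[-1,[0,-0.005,0],[0,0,0]],[-1,[0,0,0],[0,0,0]],[-1,[0,0,0],[0,0,0]],[-1,[0,0,0],[0,0,0]]]';python3 - <<'E'
from h import *
go((-104,-14,127))
for n in ["wrist"]: cv2.imwrite(f"pics/{n}7.png",manip.camera(n))
E
```

```text
clock: 6.5
position: [0.5509, -0.0168, 0.1493]
ee_rot: [0.999, -0.041, -0.0, 0.001]
ft_force: [-2.1, -8.5, 1.2]
grip_width: 0.002
clock: 7.0
position: [0.5509, -0.0167, 0.1493]
ee_rot: [0.999, -0.042, -0.0, 0.002]
ft_force: [-2.8, -11.9, 3.1]
grip_width: 0.0
t 7.0 p [ 0.5509 -0.0167  0.1493] -> [ 0.5507 -0.0182  0.149 ] F [ -2.8186 -11.9297   3.0711] w 0.0
tip now feeder [-103.9279  -12.6475  127.2732] joints [ 0.3724  0.2967 -0.4959  1.7638  0.159   1.1214 -1.8293]
shift/80 in current axes [-0.001   0.0179  0.0035] in target axes [-0.0011  0.0179  0.0034] turn/(pi/4) [ 0.0047  0.0008 -0.0034]
```

View pics/wrist7.png

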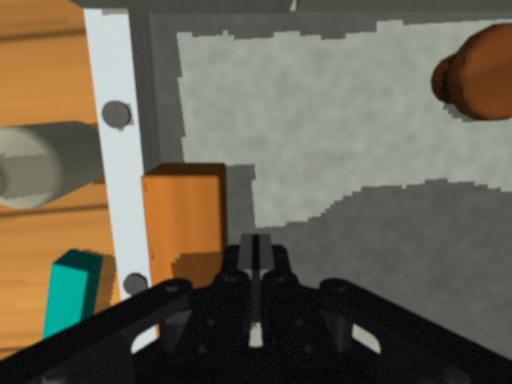

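It made contact, and with 12 N the blank is seated on the fence. Backing off, lifting, then going round behind the blank.

```bash
python3 -m crank '[[-1,[0,0.15,0],[0,0,0]],[-1,[0,0.15,0],[0,0,0]],[-1,[0,0,-0.3],[0,0,0]],[-1,[0,0,-0.4],[0,0,0]],[-1,[0,0,-0.2],[0,0,0]]]';python3 - <<'E'
from h import *
go((-188,12,195),0.45)
E
```

```text
clock: 7.55
position: [0.55, -0.0377, 0.2237]
ee_rot: [0.999, -0.04, 0.001, -0.0]
ft_force: [0.7, -0.3, -0.6]
grip_width: 0.001
t 7.55 p [ 0.55   -0.0377  0.2237] -> [0.4595 0.0153 0.2148] F [ 0.7226 -0.3489 -0.6354] w 0.001
tip now feeder [-103.0201  -33.5163  201.7369] joints [ 0.4177  0.2254 -0.4942  1.6805  0.1114  1.261  -1.7514]
shift/80 in current axes [-1.1813 -0.5693  0.1087] in target axes [-1.1121 -0.5691 -0.4133] turn/(pi/4) [-0.0007  0.5696  0.0001]
```

```bash
python3 -m crank '[[-1,[-0.3,-0.15,0],[0,0,0]],[-1,[-0.4,-0.2,0],[0,0,0]],[-1,[-0.4,-0.2,0],[0,0,0]],[-1,[-0.1,0,0],[0,0,0]],[-1,[0,0,0],[0,0.14,0]]]';python3 -m crank '[[-1,[0,0,0],[0,0.15,0]],[-1,[0,0,0],[0,0.15,0]],[-1,[0,0,0],[0,0.13,0]],[-1,[0,0,0],[0,0,0]],[-1,[0,0,0],[0,0,0]]]';python3 - <<'E'
from h import *
go((-182,12,129),0.45)
f=np.load("f.npy")
o=manip.get_obs();p=np.array(o["position"]);R=Rn.from_quat(o["ee_rot"]);np.savez("w8.npz",p=p,q=o["ee_rot"])
for n in ["wrist","side"]: cv2.imwrite(f"pics/{n}8.png",manip.camera(n))
E
```

```text
clock: 8.05
position: [0.4576, 0.0142, 0.2213]
ee_rot: [0.998, -0.04, 0.055, 0.002]
ft_force: [0.9, 0.4, -0.2]
grip_width: 0.003
clock: 8.55
position: [0.4573, 0.0139, 0.2218]
ee_rot: [0.974, -0.039, 0.221, 0.009]
ft_force: [0.4, 0.7, 0.4]
grip_width: -0.003
t 8.55 p [0.4573 0.0139 0.2218] -> [0.4655 0.0149 0.1488] F [0.3676 0.7025 0.4433] w -0.003
tip now feeder [-190.2032   10.3442  202.0047] joints [ 0.4156 -0.3264 -0.5244  2.2271 -0.1069  0.7612 -1.7124]
shift/80 in current axes [-0.3026 -0.0211  0.8673] in target axes [-0.3055 -0.0206  0.8663] turn/(pi/4) [0.0006 0.0042 0.0003]
```

View pics/wrist8.png

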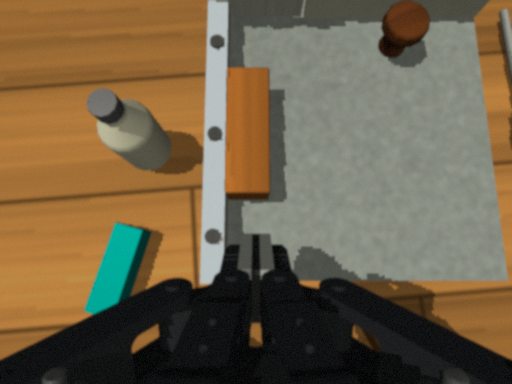

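View pics/side8.png

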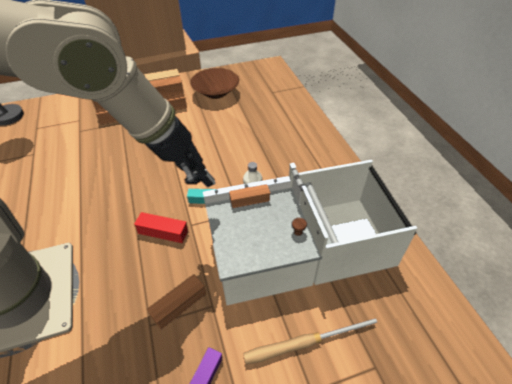

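The blank lies along the fence at (228–270,68–195), with the fingertips behind it at (255,240). Measuring, then descending.

```bash
python3 - <<'E'
from h import *
f=np.load("f.npy")
d=np.load("w8.npz");p=d["p"];R=Rn.from_quat(d["q"])
for u in [(228,70),(269,69),(269,194),(226,193)]: print("bl",w2f(wray(u,.15,p,R),f))
print("tip",w2f(p+.022*R.as_matrix()[:,2],f))
E
python3 -m crank '[[-1,[-0.1,0,0.3],[0,0,0]],[-1,[-0.1,0,0.3],[0,0,0]],[-1,[-0.06,0,0.15],[0,0,0]],[-1,[0,0,0],[0,0,0]],[-1,[0,0,0],[0,0,0]]]';python3 - <<'E'
from h import *
go((-182,12,129),0.45)
E
```

```text
bl [[-65.6034  29.7645 150.    ]]
bl [[-64.8541   1.2932 150.    ]]
bl [[-153.1005    1.9831  150.    ]]
bl [[-152.4295   29.8338  150.    ]]
tip [[-190.2032   10.3442  202.0047]]
clock: 9.15
position: [0.465, 0.0138, 0.1586]
ee_rot: [0.974, -0.04, 0.221, 0.009]
ft_force: [0.5, 0.0, -0.1]
grip_width: 0.0
t 9.15 p [0.465  0.0138 0.1586] -> [0.4655 0.0149 0.1488] F [ 0.5084  0.0371 -0.1494] w 0.0
tip now feeder [-182.4947   10.9101  138.7597] joints [ 0.4446 -0.2169 -0.5901  2.2938 -0.0306  0.5933 -1.7915]
shift/80 in current axes [-0.048  -0.0138  0.1127] in target axes [-0.0484 -0.0139  0.1125] turn/(pi/4) [-0.0012  0.0043 -0.0001]
```

```bash
python3 -m crank '[[-1,[-0.05,-0.02,0.11],[0,0,0]],[-1,[0,0,0],[0,0,0]],[-1,[0,0,0],[0,0,0]],[-1,[0.09,0,0.0435],[0,0,0]],[-1,[0.09,0,0.0435],[0,0,0]]]';python3 -m crank '[[-1,[0.09,0,0.0435],[0,0,0]],[-1,[0.09,0,0.0435],[0,0,0]],[-1,[0.09,0,0.0435],[0,0,0]],[-1,[0.09,0,0.0435],[0,0,0]],[-1,[0.09,0,0.0435],[0,0,0]]]';python3 - <<'E'
from h import *
go((0,12,129),0.45)
E
```

```text
clock: 9.65
position: [0.4816, 0.0138, 0.1491]
ee_rot: [0.974, -0.039, 0.222, 0.009]
ft_force: [-0.1, 0.1, -0.7]
grip_width: -0.003
clock: 10.15
position: [0.5212, 0.0106, 0.1483]
ee_rot: [0.974, -0.039, 0.222, 0.009]
ft_force: [-1.6, -0.3, 1.1]
grip_width: 0.002
t 10.15 p [0.5212 0.0106 0.1483] -> [0.6469 0.0001 0.1488] F [-1.569  -0.2981  1.1453] w 0.002
tip now feeder [-126.2202   12.2444  128.5119] joints [ 0.4864 -0.0414 -0.6402  2.1859  0.1481  0.5579 -1.9191]
shift/80 in current axes [1.4243 0.0034 0.6773] in target axes [1.4227 0.003  0.6808] turn/(pi/4) [-0.0001  0.0031  0.0003]
```

```bash
python3 -m crank '[[-1,[0.07,0,0.034],[0,0,0]],[-1,[0.07,0,0.034],[0,0,0]],[-1,[0.07,0,0.034],[0,0,0]],[-1,[0.05,0,0.024],[0,0,0]],[-1,[0,0,0],[0,0,0]]]';python3 - <<'E'
from h import *
go((0,12,129),0.45)
f=np.load("f.npy")
o=manip.get_obs();p=np.array(o["position"]);R=Rn.from_quat(o["ee_rot"]);np.savez("w9.npz",p=p,q=o["ee_rot"])
for n in ["wrist","side"]: cv2.imwrite(f"pics/{n}9.png",manip.camera(n))
E
```

```text
clock: 10.65
position: [0.544, 0.0089, 0.1483]
ee_rot: [0.974, -0.039, 0.222, 0.009]
ft_force: [-0.6, -0.6, 0.2]
grip_width: 0.001
t 10.65 p [0.544  0.0089 0.1483] -> [0.6469 0.0001 0.1488] F [-0.6218 -0.6036  0.2089] w 0.001
tip now feeder [-103.3279   12.3926  128.4694] joints [ 0.484   0.019  -0.6403  2.1361  0.2107  0.5629 -1.9595]
shift/80 in current axes [1.1665 0.0052 0.5533] in target axes [1.1653 0.0048 0.5558] turn/(pi/4) [-0.0006  0.0028  0.0002]
```

View pics/wrist9.png

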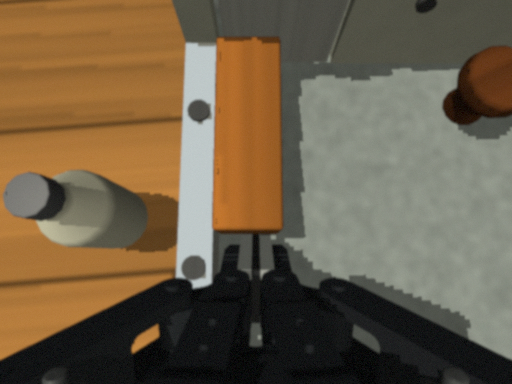

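View pics/side9.png

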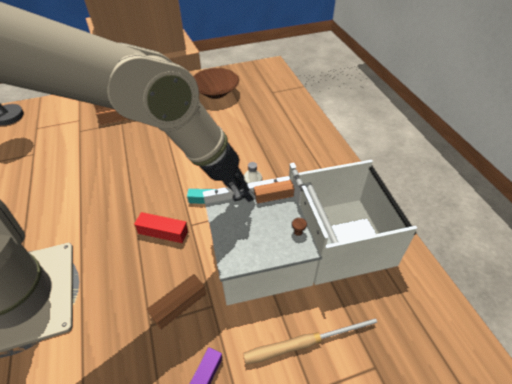

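The blank is tight along the fence at (215–282,38–232), its front about at the flap. The fingertips are square behind it at (255,240). Pushing on.

```bash
python3 -m crank '[[-1,[0.07,0,0.034],[0,0,0]],[-1,[0.07,0,0.034],[0,0,0]],[-1,[0.07,0,0.034],[0,0,0]],[-1,[0.07,0,0.034],[0,0,0]],[-1,[0.07,0,0.034],[0,0,0]]]';python3 -m crank '[[-1,[0.07,0,0.034],[0,0,0]],[-1,[0.07,0,0.034],[0,0,0]],[-1,[0.07,0,0.034],[0,0,0]],[-1,[0.07,0,0.034],[0,0,0]],[-1,[0.04,0,0.02],[0,0,0]]]';python3 - <<'E'
from h import *
go((0,12,129),0.45)
for n in ["wrist","scene"]: cv2.imwrite(f"pics/{n}10.png",manip.camera(n))
E
```

```text
clock: 11.25
position: [0.5752, 0.0063, 0.1482]
ee_rot: [0.974, -0.039, 0.222, 0.009]
ft_force: [-2.8, 0.4, 1.4]
grip_width: -0.001
clock: 11.75
position: [0.6036, 0.004, 0.148]
ee_rot: [0.974, -0.039, 0.222, 0.009]
ft_force: [-0.8, 0.2, -0.2]
grip_width: 0.002
t 11.75 p [0.6036 0.004  0.148 ] -> [0.6469 0.0001 0.1488] F [-0.7574  0.161  -0.2349] w 0.002
tip now feeder [-43.5353  12.3311 128.1673] joints [ 0.4498  0.1639 -0.6153  2.0015  0.3429  0.5907 -2.0358]
shift/80 in current axes [0.4944 0.0042 0.2263] in target axes [0.494  0.0041 0.2273] turn/(pi/4) [-0.0004  0.0027  0.0001]
```

View pics/wrist10.png

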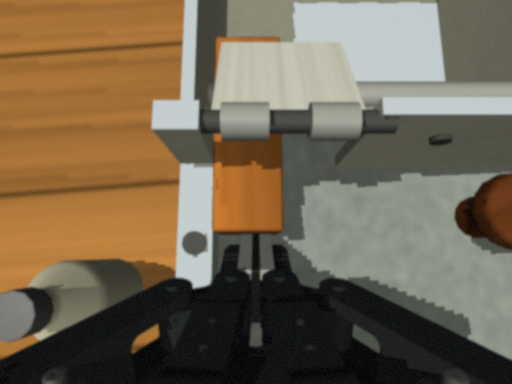

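View pics/scene10.png

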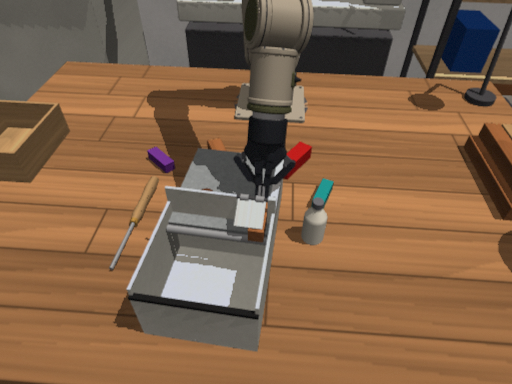

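The flap is lifted and riding on the blank, whose rear end is at (215–280,230). The rod is at about row 120. Continuing more slowly.

```bash
python3 -m crank '[[-1,[0.07,0,0.033],[0,0,0]],[-1,[0.07,0,0.033],[0,0,0]],[-1,[0.07,0,0.033],[0,0,0]],[-1,[0.07,0,0.033],[0,0,0]],[-1,[0.05,0,0.024],[0,0,0]]]';python3 - <<'E'
from h import *
go((0,12,129),0.45)
for n in ["wrist","side"]: cv2.imwrite(f"pics/{n}11.png",manip.camera(n))
E
```

```text
clock: 12.35
position: [0.6327, 0.0016, 0.1482]
ee_rot: [0.974, -0.039, 0.222, 0.009]
ft_force: [-0.0, -0.2, -0.2]
grip_width: 0.0
t 12.35 p [0.6327 0.0016 0.1482] -> [0.6469 0.0001 0.1488] F [-0.0422 -0.1921 -0.1907] w 0.0
tip now feeder [-14.3518  12.3356 128.3615] joints [ 0.4277  0.2281 -0.5981  1.9326  0.3876  0.6097 -2.055 ]
shift/80 in current axes [0.1646 0.0042 0.0705] in target axes [0.1644 0.0041 0.0708] turn/(pi/4) [-0.0003  0.0028  0.0002]
```

View pics/wrist11.png

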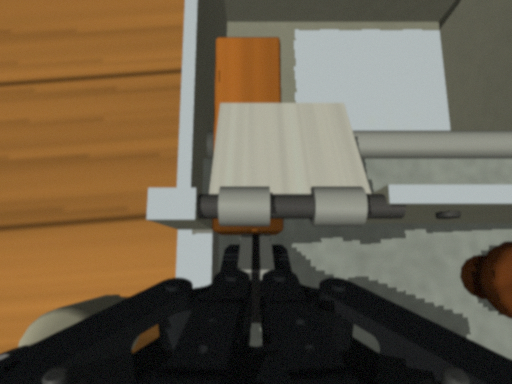

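View pics/side11.png

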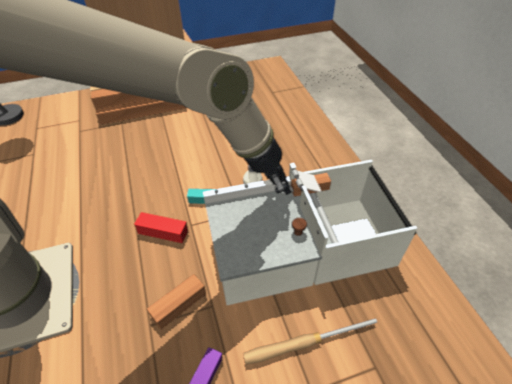

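The blank's rear end is just short of the rod line and its front is over the hopper. Creeping the last 10–12 mm.

```bash
python3 -m crank '[[-1,[0.035,0,0.016],[0,0,0]],[-1,[0.035,0,0.016],[0,0,0]],[-1,[0.035,0,0.016],[0,0,0]],[-1,[0,0,0],[0,0,0]],[-1,[0,0,0],[0,0,0]]]';python3 - <<'E'
from h import *
go((0,12,129),0.45)
for n in ["wrist","scene"]: cv2.imwrite(f"pics/{n}12.png",manip.camera(n))
E
```

```text
clock: 12.95
position: [0.6412, 0.0009, 0.1483]
ee_rot: [0.974, -0.039, 0.222, 0.009]
ft_force: [0.5, -0.2, -0.1]
grip_width: -0.003
t 12.95 p [0.6412 0.0009 0.1483] -> [0.6469 0.0001 0.1488] F [ 0.4693 -0.2076 -0.0816] w -0.003
tip now feeder [ -5.7645  12.3714 128.4953] joints [ 0.4211  0.2464 -0.5931  1.9117  0.3986  0.616  -2.0586]
shift/80 in current axes [0.067  0.0046 0.0255] in target axes [0.067  0.0046 0.0257] turn/(pi/4) [-0.0002  0.003   0.0004]
```

View pics/wrist12.png

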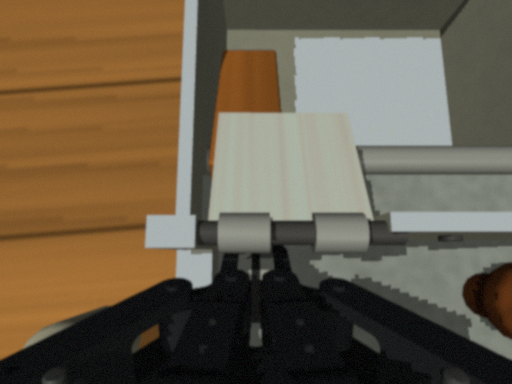

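View pics/scene12.png

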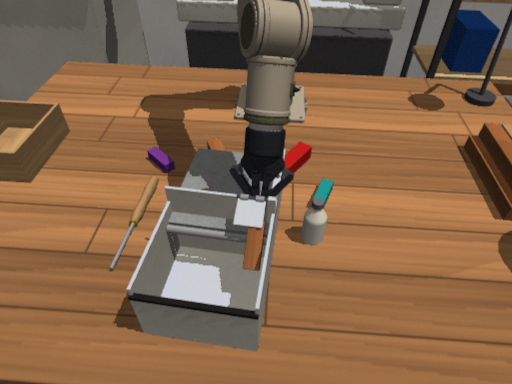

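The blank is tipping over the roller with its front dipped. I'll nudge a little further and let it fall.

```bash
python3 -m crank '[[-1,[0.03,0,0.014],[0,0,0]],[-1,[0.03,0,0.014],[0,0,0]],[-1,[0,0,0],[0,0,0]],[-1,[0,0,0],[0,0,0]],[-1,[0,0,0],[0,0,0]]]';python3 - <<'E'
from h import *
go((0,12,129),0.45)
for n in ["wrist","scene"]: cv2.imwrite(f"pics/{n}13.png",manip.camera(n))
E
```

```text
clock: 13.55
position: [0.6465, 0.0005, 0.1484]
ee_rot: [0.974, -0.039, 0.222, 0.009]
ft_force: [-1.2, 0.5, -0.8]
grip_width: -0.001
t 13.55 p [0.6465 0.0005 0.1484] -> [0.6469 0.0001 0.1488] F [-1.1785  0.4663 -0.7928] w -0.001
tip now feeder [ -0.4946  12.3671 128.5736] joints [ 0.4171  0.2575 -0.59    1.8989  0.4051  0.6197 -2.0605]
shift/80 in current axes [ 0.0072  0.0046 -0.0021] in target axes [ 0.0072  0.0046 -0.0021] turn/(pi/4) [-0.0001  0.003   0.0005]
```

View pics/wrist13.png

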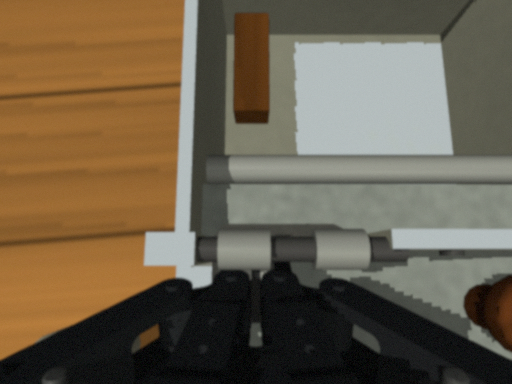

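View pics/scene13.png

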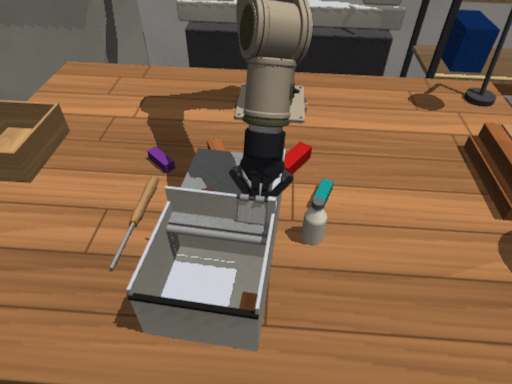

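The blank has dropped into the hopper (wrist view (235–270,12–122)), and the flap is resting on the fingers. Drawing back straight along the feed.

```bash
python3 -m crank '[[-1,[-0.1,0,-0.048],[0,0,0]],[-1,[-0.15,0,-0.072],[0,0,0]],[-1,[-0.2,0,-0.097],[0,0,0]],[-1,[-0.2,0,-0.097],[0,0,0]],[-1,[-0.2,0,-0.097],[0,0,0]]]';python3 -m crank '[[-1,[-0.1,0,-0.05],[0,0,0]],[-1,[0,0,-0.3],[0,0,0]],[-1,[0,0,-0.5],[0,0,0]],[-1,[0,0,-0.3],[0,0,0]],[-1,[0,0,0],[0,0,0]]]';python3 -m crank '[[-1,[0,0,0],[0,0,0]],[-1,[0,0,0],[0,0,0]],[-1,[0,0,0],[0,0,0]],[-1,[0,0,0],[0,0,0]],[-1,[0,0,0],[0,0,0]]]';python3 - <<'E'
from h import *
go((0,12,129),0.45)
for n in ["wrist","side","scene"]: cv2.imwrite(f"pics/{n}14.png",manip.camera(n))
a=cv2.imread("pics/scene14.png")[130:345,100:340]; cv2.imwrite("pics/sc14.png",cv2.resize(a,None,fx=2.5,fy=2.5,interpolation=cv2.INTER_CUBIC))
E
```

```text
clock: 14.15
position: [0.5699, 0.0066, 0.1485]
ee_rot: [0.974, -0.039, 0.222, 0.009]
ft_force: [0.4, 0.4, 0.3]
grip_width: 0.0
clock: 14.65
position: [0.5251, 0.0106, 0.2318]
ee_rot: [0.974, -0.039, 0.225, 0.01]
ft_force: [0.9, -0.1, -0.3]
grip_width: -0.004
clock: 15.15
position: [0.5243, 0.0104, 0.2275]
ee_rot: [0.974, -0.039, 0.221, 0.009]
ft_force: [0.4, 0.1, 0.4]
grip_width: -0.001
t 15.15 p [0.5243 0.0104 0.2275] -> [0.6469 0.0001 0.1488] F [0.4408 0.1042 0.3901] w -0.001
tip now feeder [-123.126    12.3365  207.6741] joints [ 0.5198 -0.1485 -0.6299  2.0838  0.0009  0.7395 -1.7763]
shift/80 in current axes [0.9623 0.005  1.5518] in target axes [0.9572 0.0041 1.555 ] turn/(pi/4) [-0.0005  0.0042  0.0004]
```

View pics/wrist14.png

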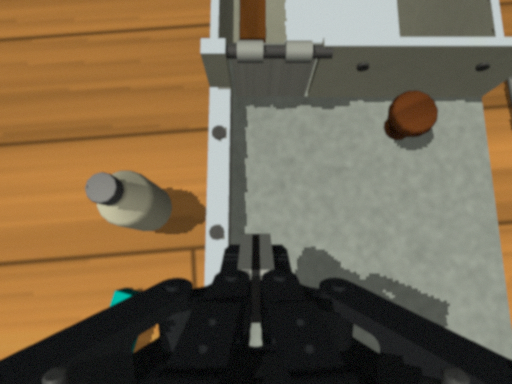

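View pics/sc14.png

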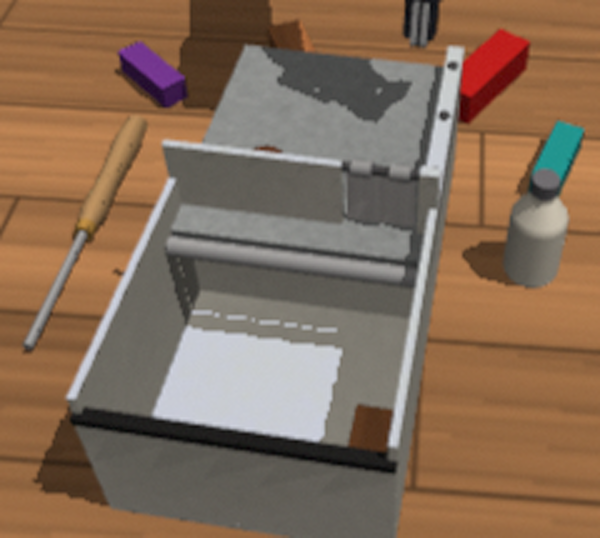

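View pics/side14.png

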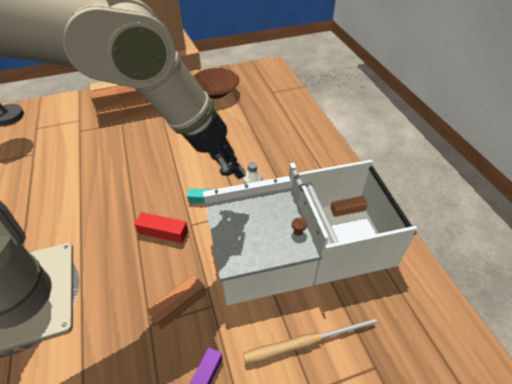

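The flap hangs shut (crop (345–415,165–225)) and the blank lies in the hopper (side view (350,206)). The knob, glue bottle and gouge are in place, and the arm is clear of everything. Handing in.

```bash
python3 -c "
from workcell import manip
print(manip.hand_in()); print(manip.get_obs()['clock'])"
```

```text
the job is handed in; nothing more can be done
None
the job is handed in; nothing more can be done
```

The blank is in the hopper, the flap hangs shut, and the job is handed in at about 15.3 s on the robot's clock.

- **Sideways push:** With the jaws shut, I slid the blank across the table with the back of one finger until it lay on the fence. The largest force I read was about 12 N, pressing it against the fence. The camera then put its sides at about y = 1.3 to 2.0 mm and 29.8 mm; the notes say 0 to 30.
- **Endways push:** With the fingers leaning forward 0.45 rad, I pushed it under the flap until it tipped over the roller and fell. I then drew the fingers back along the feed and lifted them clear.
- **Last pictures:** They show the blank on the hopper floor and the flap shut. The gouge, glue bottle, knob and look-alikes appear where they were, and the arm is touching nothing.
- **Disagreement:** My knob estimates differ by up to about 11 mm in y between views. I put that down to viewing its round top at a slant, since the fingers never came near it.

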